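Open the combination-locked parts box

TASK

Unlock the dark parts box: set the blue left dial to four dots and the red right dial to two dots, then draw the yellow bolt handle all the way back, away from the magenta cover, so that the cover springs up, and let go. The lock is worn, so feel for the click a little before or after each mark, and if the bolt comes up hard do not force it: go back to the dials. Leave everything else on the bench where it is.

Things in the scene. Friction and masses are not known exactly. Their poses are not given: they have to be found in the camera images.
- lock: the dark box, 220 x 310 x 80 mm, fixed to the bench; origin at the centre of its underside, its top plate 80 mm above. Lock frame: x towards the hinged cover (away from the robot at yaw 0), y to the left, z up. Dial axes at x -55, y +90 mm (left) and -90 mm (right); dot scales on their far side; bolt between them at y 0.
- dial_left (a joint): Blue left dial: rad, growing clockwise from above, range -0.1 to 2.1. One to five dots lie at 0, 0.5, 1.0, 1.5, 2.0; its code is four dots (1.5). Pointer direction, counter-clockwise from the lock's x axis: 1.0 - value. Worn: its true place lies up to 0.24 rad either side of the mark, differs each time, is felt only (see the grip point's click).
- dial_right (a joint): Red right dial: rad, growing clockwise from above, range -0.1 to 2.1. One to five dots lie at 0, 0.5, 1.0, 1.5, 2.0; its code is two dots (0.5). Pointer direction, counter-clockwise from the lock's x axis: 1.0 - value. Worn: its true place lies up to 0.24 rad either side of the mark, differs each time, is felt only (see the grip point's click).
- dial_left_grip (a point): on the blue dial's vertical axis, 26 mm above the top plate, x axis along its pointer: the grip bar, 48 mm long (along the pointer), 14 wide, 2 to 36 mm above the plate, on a disc of diameter 62, top 5 mm above the plate; white line and tip at the pointing end.
- dial_right_grip (a point): the same point on the red dial, which has the same bar and disc. Click, from either side: 0.04 N m of friction grows to 0.15-0.4 from 0.16 to 0.08 rad before the true place (a crest), then the dial pulls ahead with 0.15-0.3 and falls to nil at the true place; an equal crest lies 0.08 past it. Let go inside, it stays in to 0.04 rad; the bolt needs 0.05.
- bolt (a joint): travel of the yellow bolt handle in m: 0 shut, 0.026 fully drawn (fixed stop), along the lock's -x, away from the cover. About 2 N of friction; stays where left. While a dial is off, the bar inside is blocked after 3 to 4 mm and the handle only stretches a spring (2 N per mm), which pulls it back.
- bolt_grip (a point): on the yellow handle's axis, 35 mm above the top plate; the handle is 12 mm along the lock's x, 26 mm along y, and stands from 12 to 46 mm above the plate. The steel tongue below it runs along x, 14 mm wide, its top 12 mm above the plate.
- bolt_bar: the bolt's steel bar: the flat tongue that runs from the handle over the cover's front lip, with the hidden pins that enter the dials' wheels; origin below the handle at plate height when at rest, joined to the handle by the spring. A force of 20 N on it damages the lock.
- cover (a joint): magenta see-through cover, 190 mm wide, 32 mm high, hinged along its far edge (lock x +105 mm): opening angle in rad, 0 shut, 0.30 up. Its springs raise it by itself once the tongue has left its front lip, after about 15 mm of bolt travel.
- cover_front (a point): middle of the front lip of the magenta cover
- puck: brass disc, diameter 32, height 12 mm, loose on the box's top left of the cover; origin under its centre
- tile_a: black tile, 42 x 26 x 5 mm, loose on the box's top right of the cover; origin under its centre
- tile_b: black tile, 42 x 26 x 5 mm, loose on the bench before the box, on its left
- tile_c: black tile, 42 x 26 x 5 mm, loose on the bench before the box, on its right
- tape: yellow roll of tape lying flat, diameter 90, height 24 mm, on the right; origin under its centre
- glue_jar: white jar with a red cap, diameter 60, height 75 mm, on the right; origin under its centre
- jug: blue bottle, diameter 110, height 200 mm, far right; origin under its centre
- driver: screwdriver lying on the bench at the left

How it is judged (in metres and radians):
At the end, for the whole second after the job is handed in: The bolt is drawn at least 22 mm, the cover stands open by more than 0.2 rad, the dials stand within 0.35 rad of four dots (left) and two dots (right), all released and at rest (value of joint bolt above 0.022 m and value of joint cover above 0.2 rad and value of joint dial_left between 1.15 and 1.85 rad and value of joint dial_right between 0.15 and 0.85 rad and velocity of joint cover between -0.1 and 0.1 rad/s and velocity of joint bolt between -0.01 and 0.01 m/s); the robot touches nothing.
It fails at once if the bolt is forced: more than 20 N on its bar (contact force between bolt_bar and anything else above 20 N).
It fails at once if a thing lying about (puck, tiles, tape, jar, jug, screwdriver) is shifted by more than 30 mm (distance of any of puck, tile_a, tile_b, tile_c, tape, glue_jar, jug, driver from where it was at the start of the episode above 0.03 m).
It also fails if it takes over 72 s, if anything falls off the work surface, if the arm or the gripper's body presses on something with over 40 N, if the wrist force passes 120 N, or if a joint passes its speed limit or range.

ROBOT

A 6-joint arm with a two-finger parallel gripper is mounted at the origin on the work surface. World frame = base frame: x ahead of the robot, y to its left, z up, the work surface at z = 0. Lengths are in mm, angles in degrees, forces in N, time in s.
With the tool pointing down it reaches from about 300 to 850 mm from the base axis. Payload 4.2 kg.
Tool frame: the origin (TCP) lies at the very end of the fingers, on their centre line; the grasp point (between the pads) lies 19 mm behind it; z points along the fingers, y is the line along which they close (so a half turn about z gives the same grasp; the last joint's range is limited). The gripper opens to 91 mm and grips with 3 to 60 N. Pads are 32 mm wide; open, the fingers measure 118 mm over their backs; the gripper's body (76 mm by 178 mm) begins 60 mm behind the grasp point.
Start: joints at [-77.12, 18.312, 89.639, -0, 72.044, -1.146], TCP at [139.361, -557.873, 213.976] pointing down, gripper open.
Joint ranges: [-177.97, 177.97], [-48.28, 115.42], [12.27, 149.76], [-77.06, 257.06], [2.81, 150.46], [-146.56, 146.56]. Speed limits (degrees/s): [147.25, 147.25, 180, 180, 180, 180].

INTERFACE

Orientations are given as [roll, pitch, yaw] about the fixed x, y, z axes, in that order (R = Rz(yaw) Ry(pitch) Rx(roll)).
In Python, from workcell import env, eyes gives the robot as it stands.
- The arm moves only by the tool send_rows, never from a script. Its argument "targets" is text: rows parted by semicolons, each of 7 numbers parted by spaces: the shift along the tool's x, y, z in m, then the turn, a rotation vector about the tool's x, y, z in degrees, then the opening in per cent of the stroke, from 0 (shut) to 100 (fully open). A call has 1 to 12 rows; each row is the pose to reach, as a shift and turn from the pose commanded when the call began, along the tool's axes at that moment; what a row does not reach only later rows make up. A row lasts 1/12 s, in which the tool goes at most 41.7 mm and 7.16 degrees, less where a joint would pass 70% of its speed; a pose out of reach is approached as far as the arm can. A call with a gripper value outside its range is refused whole. The fingers move at their own pace and stop on an object; "grip_force" is the grip in N (left out, the last holds). Time passes only in rows, so rows that repeat a pose let the fingers close. It gives the time, the measured TCP pose, the force, the opening and the grip force at its end, in the units of the state.
- env.state(): the state, without advancing time (a new reading comes with each control period).
- eyes.grab_frame(name): name is "side" or "top" or "wrist"; returns a dict with "image" (420x560x3 uint8, blue, green, red), "fovy" (degrees; the focal length in pixels is half the picture's height over the tangent of half this angle, whatever the lens; pixels are square), "cx", "cy" (the principal point, pixels), "eye" and "attitude" of the camera in the world. Camera axes: x right, y up, looking along -z (the intrinsics and any distortion apply to the point x, -y, -z); pixel columns grow to the right and rows downward; lengths in mm; the calibration is good to about 2 mm. The wrist camera is an equidistant fisheye: a pixel r from the principal point sees the ray r / f radians off the axis. A picture is of the moment at which its call begins. There is no depth.
- env.job_done(): hands the job in; it is judged then, once.
The state is a dict: "time_s": time; "qpos": joint angles; "qvel": joint speeds; "effort": joint torques, N m; "ee_pos": TCP position; "ee_rot": TCP orientation; "force": force on the tool from outside, world axes, zero at the start; "torque": the same for the moment, N m; "gripper_width": finger opening in mm; "gripper_force": force on a finger pad.
Only numpy, scipy, OpenCV 4.12 (cv2) and the standard library are available. Lean on these libraries where they do the work, as an engineer would, in place of code of your own. Each camera call takes 0.05 s, during which the arm holds its last target. There are 200 camera calls.

## Working session

There is one attempt and no reset: what is moved stays moved. The work goes in short steps, Python scripts to look and compute and a tool call to move; the robot and the scene stay as the last step left them, time stands still between calls to the robot, and variables do not carry over. Pictures are saved under pics/ and viewed, at most 10 in all, crops included, and the job is handed in when it is done.

Besides the shell and the picture viewer there is one more tool, called after ">>>" as name(argument=value, ...), one argument or row to a line, values as JSON. send_rows: Moves the arm, as the interface text tells. Its arguments: {"type":"object","properties":{"targets":{"type":"string"},"grip_force":{"type":"number"}},"required":["targets"]}

```bash
ls; mkdir -p pics; python3 - <<'E'
from workcell import env, eyes
import cv2,numpy as np
s=env.state();print(s)
for n in("top","side"):
    f=eyes.grab_frame(n);cv2.imwrite(f"pics/{n}0.png",f["image"])
    print(n,{k:f[k] for k in f if k!="image"})
E
```

```text
pics
{'time_s': 0.0, 'qpos': array([-7.71213626e+01,  1.83527896e+01,  8.97065127e+01,  1.24340383e-03,
        7.20420425e+01, -1.14674179e+00]), 'qvel': array([-0.1099837 , -0.03102586, -0.02562754, -0.04035178, -0.0057017 ,
       -0.04435963]), 'effort': array([-4.73939019e-05, -4.12464237e+01, -2.31975389e+01,  7.29007297e-02,
        4.58333921e-02, -1.52636926e-04]), 'ee_pos': array([ 139.24123958, -557.37569504,  213.10802946]), 'ee_rot': array([-1.79898699e+02, -3.21013250e-03,  1.40249919e+01]), 'force': array([ 0.76299875, -0.32739277,  0.14602516]), 'torque': array([-0.00455149, -0.0339246 ,  0.0049075 ]), 'gripper_force': 0.0, 'gripper_width': 91.4078416455633}
top {'fovy': 55.37646455302872, 'cx': 284.0222764277725, 'cy': 212.10628685436973, 'eye': array([ 456.07971679,  -38.08957901, 1007.00647766]), 'attitude': array([  6.19145929,   0.49995795, -91.03270056])}
side {'fovy': 52.52255774176457, 'cx': 280.22798951056734, 'cy': 213.77619559264195, 'eye': array([-143.46861848,  609.8187009 ,  933.81199189]), 'attitude': array([  48.79464419,   -1.05128998, -132.61867031])}
```

View pics/top0.png

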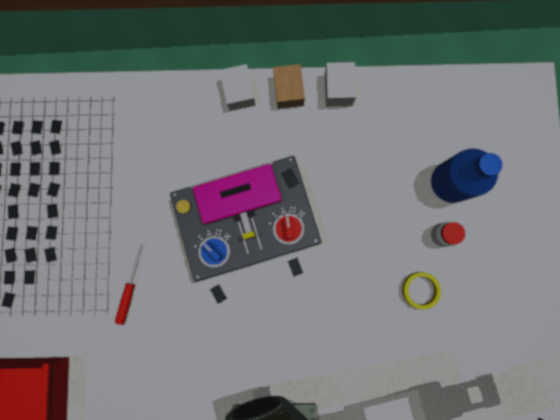

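View pics/side0.png

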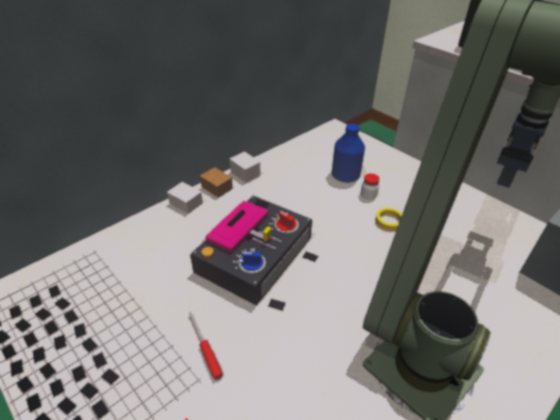

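The top view shows the lock at about (246,218), yawed slightly. The blue dial is at (214,251), the red dial at (289,229) and the yellow handle at (248,235). The side view shows the same layout, with nothing over the lock.

```bash
cat > h.py <<'E'
import numpy as np, cv2
from scipy.spatial.transform import Rotation as R
from workcell import env, eyes
def ray(f,px):
    "world unit ray of pixel (n,2)"
    px=np.atleast_2d(px).astype(float); h=f["image"].shape[0]
    fl=h/2/np.tan(np.radians(f["fovy"])/2)
    u=(px-[f["cx"],f["cy"]])/fl
    if f.get("fish"):
        r=np.linalg.norm(u,axis=1,keepdims=True)+1e-9
        d=np.hstack([u/r*np.sin(r)*[1,-1],-np.cos(r)])
    else: d=np.hstack([u*[1,-1],-np.ones((len(u),1))])
    return R.from_euler("xyz",f["attitude"],degrees=True).apply(d)
def onz(f,px,z):
    d=ray(f,px); return (f["eye"]+d*((z-f["eye"][2])/d[:,2])[:,None])[:,:2]
def grab(n):
    f=eyes.grab_frame(n); f["fish"]=n=="wrist"; return f
def blobs(f,lo,hi,amin=15):
    "contours of an HSV range, biggest first"
    m=cv2.inRange(cv2.cvtColor(f["image"],cv2.COLOR_BGR2HSV),np.array(lo),np.array(hi))
    c,_=cv2.findContours(m,cv2.RETR_EXTERNAL,cv2.CHAIN_APPROX_NONE)
    return sorted([k[:,0,:] for k in c if cv2.contourArea(k)>amin],key=lambda k:-cv2.contourArea(k))
HSV=dict(blue=((100,120,60),(130,255,255)),red=((0,150,70),(8,255,255)),mag=((140,120,60),(170,255,255)),yel=((24,150,80),(35,255,255)))
E
python3 - <<'E'
from h import *
f=grab("top")
for n,z in(("blue",85),("red",85),("mag",112),("yel",126)):
    for c in blobs(f,*HSV[n])[:5]:
        w=onz(f,c,z); r=cv2.minAreaRect(w.astype(np.float32)); print(n,c.mean(0).round(),[np.round(a,1) for a in r], "ctr",np.round(cv2.minEnclosingCircle(w.astype(np.float32))[0],1))
cv2.imwrite("pics/c.png",cv2.resize(f["image"][150:285,165:325],None,fx=5,fy=4.4,interpolation=cv2.INTER_CUBIC)[:, :800])
E
```

```text
blue [475. 171.] [array([ 644.6, -475.2]), array([110.1, 115.4]), np.float64(64.0)] ctr [ 645.4 -481.7]
blue [213. 251.] [array([469.6, 131.7]), array([57.7, 54.9]), np.float64(89.0)] ctr [469.3 132. ]
red [ 24. 392.] [array([167.1, 554.6]), array([110.2, 119.5]), np.float64(90.0)] ctr [166.6 551.4]
red [288. 227.] [array([518.1, -40.3]), array([55.4, 53.1]), np.float64(88.9)] ctr [518.8 -40.7]
red [453. 233.] [array([ 500.7, -417.8]), array([48.8, 45.9]), np.float64(88.9)] ctr [ 501.7 -417.9]
red [124. 303.] [array([354. , 334.2]), array([19.6, 90.1]), np.float64(75.1)] ctr [353.6 332.6]
mag [237. 194.] [array([597.3,  74.1]), array([ 91.1, 188.3]), np.float64(16.1)] ctr [598.1  74.2]
yel [421. 290.] [array([ 375.9, -326.3]), array([75.5, 74.9]), np.float64(87.1)] ctr [ 376.3 -325.9]
yel [183. 206.] [array([568.6, 192.1]), array([26.7, 24.6]), np.float64(88.9)] ctr [568.9 192.2]
yel [248. 235.] [array([502.2,  47.3]), array([11.6, 25. ]), np.float64(19.6)] ctr [501.5  47. ]
```

View pics/c.png

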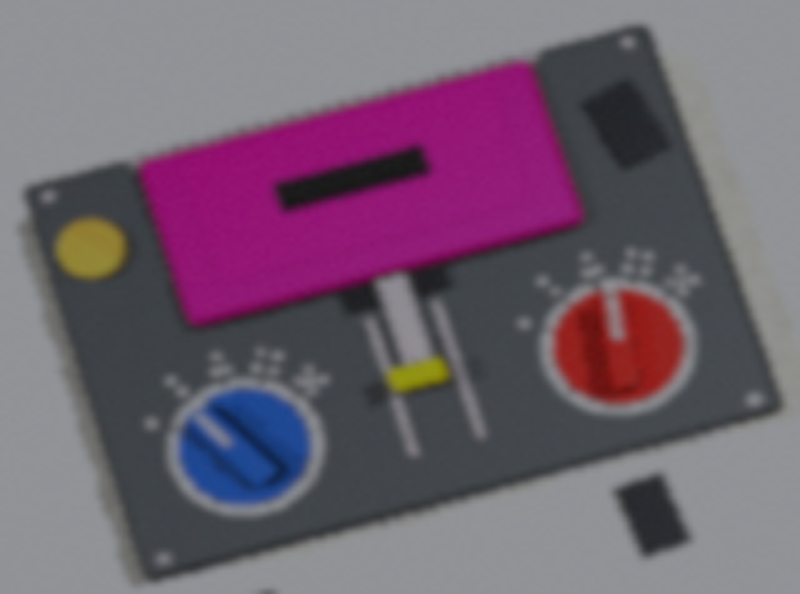

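The crop shows the blue pointer near two dots (value about 0.45) and the red pointer between three and four dots (about 1.2). From the dials and the cover, the lock yaw is about 16°. I'll fly above it next.

>>> send_rows(
  targets=".008 -.009 0 0 0 0 50;.023 -.028 0 0 0 0 50;.048 -.058 0 0 0 -2 50;.073 -.089 0 0 0 -5 50;.098 -.119 0 0 0 -8 50;.124 -.15 0 0 0 -12 50;.15 -.181 0 0 0 -16 50;.175 -.211 0 0 0 -20 50;.2 -.242 0 0 0 -24 50;.226 -.273 0 0 0 -28 50;.251 -.304 0 0 0 -31 50;.277 -.335 0 0 0 -33 50",
)

```text
time_s: 1.15
ee_pos: [326.5, -163.1, 214.0]
ee_rot: [180.0, -0.0, 47.1]
force: [0.6, -0.4, 0.6]
gripper_width: 45.6
gripper_force: 0.0
```

>>> send_rows(
  targets=".035 -.011 0 0 0 0 50;.073 -.023 0 0 0 0 50;.111 -.035 0 0 0 0 50;.149 -.047 0 0 0 0 50;.187 -.059 0 0 0 0 50;.225 -.07 0 0 0 0 50;.263 -.082 0 0 0 0 50;.295 -.092 0 0 0 0 50;.31 -.097 0 0 0 0 50;.3154 -.0987 0 0 0 0 50;.3154 -.0987 0 0 0 0 50",
)

```text
time_s: 2.07
ee_pos: [469.2, 133.3, 213.5]
ee_rot: [-180.0, 0.1, 47.2]
force: [-0.2, -0.0, -0.9]
gripper_width: 45.6
gripper_force: 0.0
```

```bash
python3 - <<'E'
from h import *
f=grab("wrist"); cv2.imwrite("pics/w0.png",f["image"]); s=env.state(); print(s["time_s"],s["ee_pos"],s["ee_rot"],s["qpos"].round(1))
print({k:f[k] for k in f if k!="image"})
for n,z in(("blue",85),("red",85),("mag",112),("yel",126)):
    for c in blobs(f,*HSV[n])[:3]:
        w=onz(f,c,z).astype(np.float32); r=cv2.minAreaRect(w); print(n,c.mean(0).round(),[np.round(a,1) for a in r], "ctr",np.round(cv2.minEnclosingCircle(w),1) if 0 else cv2.minEnclosingCircle(w))
E
```

```text
2.1167 [468.7717107  132.24708447 213.60986433] [-1.79979456e+02  8.41449586e-02  4.70894506e+01] [ 14.4  10.4 100.6  -0.   69.1  57.3]
{'fovy': 65.70646984690485, 'cx': 278.5188589920608, 'cy': 211.64442534691443, 'eye': array([518.83293553, 185.38889424, 382.90804986]), 'attitude': array([-14.9065646 ,   0.05190269, -42.85256835]), 'fish': True}
blue [280. 205.] [array([469.6, 130.7]), array([58.5, 58.6]), np.float64(2.3)] ctr ((467.8010559082031, 128.74090576171875), 32.147525787353516)
blue [556. 397.] [array([ 603.9, -544.4]), array([127.7,  30.4]), np.float64(81.3)] ctr ((618.906982421875, -546.724609375), 63.828739166259766)
red [ 88. 127.] [array([379.8, 326.8]), array([18.2, 84.1]), np.float64(75.7)] ctr ((379.5202941894531, 325.8624572753906), 42.24043273925781)
mag [410. 155.] [array([596.1,  79.2]), array([ 86.8, 183.1]), np.float64(15.9)] ctr ((596.773193359375, 79.68159484863281), 99.01083374023438)
```

View pics/w0.png

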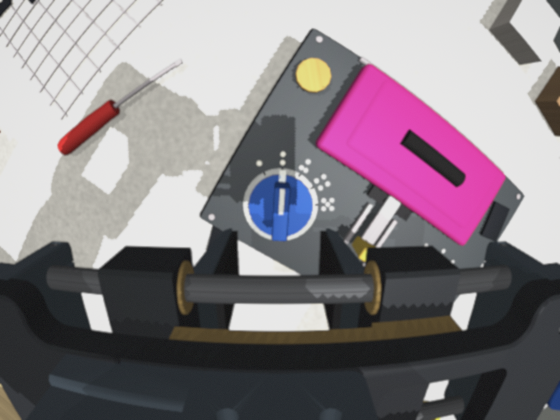

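The wrist view shows the blue dial at (280,205) with its white line pointing up the picture, already almost aligned with the fingers. I'll measure the pointer line.

```bash
python3 - <<'E'
from h import *
f=grab("wrist"); hsv=cv2.cvtColor(f["image"],cv2.COLOR_BGR2HSV)
b=blobs(f,*HSV["blue"])[0]; m=np.zeros((420,560),np.uint8); cv2.fillConvexPoly(m,cv2.convexHull(b),1); m=cv2.erode(m,np.ones((5,5)))
w=((hsv[...,1]<90)&(hsv[...,2]>120)&(m>0)).astype(np.uint8)
c=max(cv2.findContours(w,0,1)[0],key=cv2.contourArea)[:,0]
p=onz(f,c,116); r=cv2.minAreaRect(p.astype(np.float32)); print(c.min(0),c.max(0),r); v=cv2.fitLine(p.astype(np.float32),2,0,.01,.01).ravel(); print(v, np.degrees(np.arctan2(v[1],v[0])))
E
```

```text
[277 187] [284 213] ((478.03887939453125, 138.4390869140625), (22.631664276123047, 5.431275367736816), 43.75495529174805)
[  0.71989334   0.6940847  478.33212    138.75587   ] 43.954323
```

>>> send_rows(
  targets="-.0005 .0012 .02 0 0 3 50;-.0005 .0012 .055 0 0 3 50;-.0005 .0012 .09 0 0 3 50;-.0005 .0012 .115 0 0 3 50;-.0005 .0012 .123 0 0 3 50;-.0005 .0012 .123 0 0 3 0;-.0005 .0012 .123 0 0 3 0;-.0005 .0012 .123 0 0 3 0;-.0005 .0012 .123 0 0 3 0;-.0005 .0012 .123 0 0 3 0;-.0005 .0012 .123 0 0 3 0",
  grip_force=40,
)

```text
time_s: 3.08
ee_pos: [470.4, 132.1, 92.4]
ee_rot: [-180.0, -0.1, 44.0]
force: [-2.9, 3.8, 6.8]
gripper_width: 13.9
gripper_force: 40.0
```

```bash
cat > st.py <<'E'
from workcell import env
s=env.state(); print(s["time_s"],s["ee_pos"].round(2),s["ee_rot"].round(2),"F",s["force"].round(2),"T",s["torque"].round(3),s["gripper_width"].round(1),s["gripper_force"])
E
python3 st.py
```

```text
Traceback (most recent call last):
  File "st.py", line 2, in <module>
    s=env.state(); print(s["time_s"],s["ee_pos"].round(2),s["ee_rot"].round(2),"F",s["force"].round(2),"T",s["torque"].round(3),s["gripper_width"].round(1),s["gripper_force"])
                                                                                                                                ^^^^^^^^^^^^^^^^^^^^^^^^
AttributeError: 'float' object has no attribute 'round'
```

>>> send_rows(
  targets="0 0 0 0 0 4 0;0 0 0 0 0 10 0;0 0 0 0 0 16 0;0 0 0 0 0 22 0;0 0 0 0 0 28 0;0 0 0 0 0 32 0;0 0 0 0 0 33 0;0 0 0 0 0 33 0",
)

```text
time_s: 3.75
ee_pos: [470.9, 131.2, 92.4]
ee_rot: [180.0, -0.1, 11.0]
force: [-0.9, -0.7, 5.5]
gripper_width: 13.7
gripper_force: 40.0
```

```bash
sed -i 's/s\["gripper_width"\].round(1)/s["gripper_width"]/' st.py; python3 st.py
```

```text
3.75 [470.87 131.18  92.38] [ 1.7998e+02 -1.2000e-01  1.1010e+01] F [-0.9  -0.73  5.54] T [-0.124  0.198 -0.007] 13.722874471829577 40.00187695026398
```

>>> send_rows(
  targets="0 0 0 0 0 3 0;0 0 0 0 0 3 0;0 0 0 0 0 3 0",
)

```text
time_s: 4.0
ee_pos: [470.9, 131.1, 92.4]
ee_rot: [180.0, -0.1, 8.0]
force: [-1.4, -2.0, 4.7]
gripper_width: 13.7
gripper_force: 40.0
```

```bash
python3 st.py
```

```text
4.0 [470.91 131.09  92.41] [ 1.7997e+02 -1.3000e-01  8.0400e+00] F [-1.41 -1.96  4.75] T [-0.186  0.26  -0.056] 13.665246658595905 40.00147998332977
```

>>> send_rows(
  targets="0 0 0 0 0 3 0;0 0 0 0 0 3 0;0 0 0 0 0 3 0",
)

```text
time_s: 4.25
ee_pos: [470.9, 131.0, 92.4]
ee_rot: [180.0, -0.1, 5.0]
force: [-1.6, -1.7, 5.5]
gripper_width: 14.1
gripper_force: 40.0
```

```bash
python3 st.py
```

```text
4.25 [470.89 130.98  92.39] [ 1.7997e+02 -1.3000e-01  5.0500e+00] F [-1.65 -1.75  5.54] T [-0.28   0.215 -0.022] 14.095641348598555 40.00150680541992
```

>>> send_rows(
  targets="0 0 0 0 0 3 0;0 0 0 0 0 3 0;0 0 0 0 0 3 0",
)

```text
time_s: 4.5
ee_pos: [470.9, 130.9, 92.4]
ee_rot: [180.0, -0.1, 2.1]
force: [-0.6, -2.8, 5.5]
gripper_width: 14.1
gripper_force: 40.0
```

```bash
python3 st.py
```

```text
4.5 [470.9  130.88  92.39] [ 1.7997e+02 -1.3000e-01  2.0500e+00] F [-0.59 -2.76  5.45] T [-0.374  0.222 -0.073] 14.086532800059839 40.001564025878906
```

>>> send_rows(
  targets="0 0 0 0 0 3 0;0 0 0 0 0 3 0;0 0 0 0 0 3 0",
)

```text
time_s: 4.75
ee_pos: [470.9, 130.8, 92.4]
ee_rot: [180.0, -0.1, -0.9]
force: [-1.3, -2.4, 5.1]
gripper_width: 13.9
gripper_force: 40.0
```

```bash
python3 st.py
```

```text
4.75 [470.91 130.82  92.42] [ 1.7996e+02 -1.3000e-01 -9.4000e-01] F [-1.32 -2.37  5.07] T [-0.429  0.269 -0.04 ] 13.921403941656568 40.00155508518219
```

>>> send_rows(
  targets="0 0 0 0 0 3 0;0 0 0 0 0 3 0;0 0 0 0 0 3 0",
)

```text
time_s: 5.0
ee_pos: [470.9, 130.7, 92.4]
ee_rot: [180.0, -0.1, -3.9]
force: [-0.7, -2.7, 6.6]
gripper_width: 13.9
gripper_force: 40.0
```

```bash
python3 st.py
```

```text
5.0 [470.89 130.68  92.38] [ 1.7995e+02 -1.3000e-01 -3.9400e+00] F [-0.7  -2.75  6.61] T [-0.43   0.164 -0.   ] 13.870909889703555 40.00151753425598
```

>>> send_rows(
  targets="0 0 0 0 0 3 0;0 0 0 0 0 3 0;0 0 0 0 0 3 0",
)

```text
time_s: 5.25
ee_pos: [470.9, 130.6, 92.4]
ee_rot: [180.0, -0.1, -6.9]
force: [-1.4, -2.2, 5.4]
gripper_width: 14.1
gripper_force: 40.0
```

```bash
python3 st.py
```

```text
5.25 [470.87 130.59  92.4 ] [ 1.7995e+02 -1.3000e-01 -6.9300e+00] F [-1.43 -2.2   5.37] T [-0.515  0.203 -0.017] 14.080929182557309 40.0016051530838
```

>>> send_rows(
  targets="0 0 0 0 0 3 0;0 0 0 0 0 3 0;0 0 0 0 0 3 0",
)

```text
time_s: 5.5
ee_pos: [470.8, 130.5, 92.4]
ee_rot: [179.9, -0.1, -9.9]
force: [-0.8, -2.5, 5.8]
gripper_width: 13.9
gripper_force: 40.0
```

```bash
python3 st.py
```

```text
5.5 [470.85 130.48  92.39] [ 1.7995e+02 -1.3000e-01 -9.9300e+00] F [-0.81 -2.47  5.8 ] T [-0.578  0.228 -0.067] 13.943540552019575 40.00161051750183
```

>>> send_rows(
  targets="0 0 0 0 0 2 0;0 0 0 0 0 2 0;0 0 0 0 0 2 0",
)

```text
time_s: 5.75
ee_pos: [470.9, 130.4, 92.4]
ee_rot: [179.9, -0.1, -11.9]
force: [-1.2, -3.6, 6.4]
gripper_width: 13.9
gripper_force: 40.0
```

```bash
python3 st.py
```

```text
5.75 [470.88 130.43  92.41] [ 1.7995e+02 -1.4000e-01 -1.1920e+01] F [-1.16 -3.56  6.4 ] T [-0.589  0.188 -0.035] 13.86499954050367 40.00157833099365
```

>>> send_rows(
  targets="0 0 0 0 0 2 0;0 0 0 0 0 2 0;0 0 0 0 0 2 0",
)

```text
time_s: 6.0
ee_pos: [470.8, 130.3, 92.4]
ee_rot: [179.9, -0.1, -13.9]
force: [-0.9, -3.7, 6.2]
gripper_width: 13.7
gripper_force: 40.0
```

```bash
python3 st.py
```

```text
6.0 [470.82 130.34  92.37] [ 1.7993e+02 -1.4000e-01 -1.3890e+01] F [-0.86 -3.75  6.23] T [-0.641  0.164  0.065] 13.657318840525708 40.0009149312973
```

>>> send_rows(
  targets="0 0 0 0 0 2 0;0 0 0 0 0 2 0;0 0 0 0 0 2 0",
)

```text
time_s: 6.25
ee_pos: [470.8, 130.3, 92.4]
ee_rot: [179.9, -0.1, -15.9]
force: [-1.6, -3.4, 6.0]
gripper_width: 14.2
gripper_force: 40.0
```

```bash
python3 st.py
```

```text
6.25 [470.81 130.3   92.38] [ 1.7993e+02 -1.5000e-01 -1.5880e+01] F [-1.62 -3.44  6.03] T [-0.574  0.156  0.142] 14.189821912078544 40.0009149312973
```

>>> send_rows(
  targets="0 0 0 0 0 2 0;0 0 0 0 0 2 0;0 0 0 0 0 2 0",
)

```text
time_s: 6.5
ee_pos: [470.8, 130.2, 92.4]
ee_rot: [179.9, -0.1, -17.9]
force: [-0.9, -3.9, 6.0]
gripper_width: 13.5
gripper_force: 40.0
```

```bash
python3 st.py
```

```text
6.5 [470.8  130.23  92.39] [ 1.7994e+02 -1.4000e-01 -1.7930e+01] F [-0.9  -3.87  6.03] T [-0.626  0.158 -0.059] 13.514783234243707 40.00196993350983
```

>>> send_rows(
  targets="0 0 0 0 0 2 0;0 0 0 0 0 2 0;0 0 0 0 0 2 0",
)

```text
time_s: 6.75
ee_pos: [470.8, 130.2, 92.4]
ee_rot: [179.9, -0.1, -20.0]
force: [-0.7, -4.3, 6.4]
gripper_width: 13.7
gripper_force: 40.0
```

```bash
python3 st.py
```

```text
6.75 [470.76 130.19  92.39] [ 1.7995e+02 -1.4000e-01 -1.9970e+01] F [-0.69 -4.32  6.43] T [-0.697  0.19  -0.304] 13.747166523217336 40.010849833488464
```

>>> send_rows(
  targets="0 0 0 0 0 2 0;0 0 0 0 0 2 0;0 0 0 0 0 2 0",
)

```text
time_s: 7.0
ee_pos: [470.8, 130.1, 92.4]
ee_rot: [179.9, -0.1, -21.9]
force: [-1.6, -5.1, 7.3]
gripper_width: 13.8
gripper_force: 40.0
```

```bash
python3 st.py
```

```text
7.0 [470.76 130.11  92.38] [ 1.7993e+02 -1.4000e-01 -2.1920e+01] F [-1.58 -5.05  7.25] T [-0.709  0.21  -0.025] 13.769501715644235 40.001749992370605
```

>>> send_rows(
  targets="0 0 0 0 0 2 0;0 0 0 0 0 2 0;0 0 0 0 0 2 0",
)

```text
time_s: 7.25
ee_pos: [470.7, 130.0, 92.4]
ee_rot: [179.9, -0.2, -23.9]
force: [-1.6, -3.7, 7.2]
gripper_width: 14.1
gripper_force: 40.0
```

```bash
python3 st.py
```

```text
7.25 [470.74 130.04  92.4 ] [ 1.7992e+02 -1.6000e-01 -2.3860e+01] F [-1.61 -3.67  7.21] T [-0.821  0.189  0.219] 14.128895914170382 40.00134229660034
```

>>> send_rows(
  targets="0 0 0 0 0 2 0;0 0 0 0 0 2 0;0 0 0 0 0 2 0",
)

```text
time_s: 7.5
ee_pos: [470.7, 130.0, 92.4]
ee_rot: [179.9, -0.2, -25.9]
force: [-1.5, -5.1, 6.7]
gripper_width: 13.8
gripper_force: 40.0
```

```bash
python3 st.py
```

```text
7.5 [470.72 130.02  92.41] [ 1.7993e+02 -1.6000e-01 -2.5880e+01] F [-1.49 -5.1   6.68] T [-0.828  0.239  0.051] 13.816023595334118 40.0010347366333
```

>>> send_rows(
  targets="0 0 0 0 0 -2 0;0 0 0 0 0 -4 0;0 0 0 0 0 -4 0;0 0 0 0 0 -4 0",
)

```text
time_s: 7.83
ee_pos: [470.8, 130.1, 92.4]
ee_rot: [179.9, -0.1, -21.9]
force: [-1.6, -4.2, 6.7]
gripper_width: 13.8
gripper_force: 40.0
```

```bash
python3 st.py
```

```text
7.8333 [470.76 130.13  92.38] [ 1.7993e+02 -1.5000e-01 -2.1890e+01] F [-1.57 -4.16  6.71] T [-0.726  0.236  0.031] 13.758295864357201 40.000993609428406
```

>>> send_rows(
  targets="0 0 0 0 0 0 50;0 0 0 0 0 0 50;0 0 0 0 0 0 50;0 0 0 0 0 0 50;0 0 -.02 0 0 0 50;0 0 -.05 0 0 0 50;0 0 -.08 0 0 0 50;.01 .013 -.1 0 0 -4 50;.03 .039 -.11 0 0 -10 50;.053 .068 -.11 0 0 -16 50;.076 .097 -.11 0 0 -22 50;.096 .123 -.11 0 0 -28 50",
)

```text
time_s: 8.83
ee_pos: [513.8, -20.5, 201.3]
ee_rot: [180.0, -0.1, 6.3]
force: [1.1, -0.7, 0.1]
gripper_width: 45.6
gripper_force: 0.0
```

>>> send_rows(
  targets=".015 .008 0 0 0 0 50;.02 .0105 0 0 0 0 50;.0225 .0095 0 0 0 0 50;.0225 .0095 0 0 0 0 50",
)

```text
time_s: 9.17
ee_pos: [536.5, -25.0, 200.5]
ee_rot: [-180.0, 0.1, 6.0]
force: [-0.3, -0.4, 0.3]
gripper_width: 45.7
gripper_force: 0.0
```

```bash
python3 st.py; cat > dial.py <<'E'
import sys; from h import *
n=sys.argv[1]; f=grab("wrist"); cv2.imwrite(sys.argv[2],f["image"]); hsv=cv2.cvtColor(f["image"],cv2.COLOR_BGR2HSV)
for b in blobs(f,*HSV[n])[:4]:
    q=onz(f,b,85).astype(np.float32); print(b.mean(0).round(),cv2.minAreaRect(q),cv2.minEnclosingCircle(q))
    m=np.zeros((420,560),np.uint8); cv2.fillConvexPoly(m,cv2.convexHull(b),1); m=cv2.erode(m,np.ones((5,5)))
    w=((hsv[...,1]<90)&(hsv[...,2]>120)&(m>0)).astype(np.uint8)
    cs=cv2.findContours(w,0,1)[0]
    if not cs: continue
    c=max(cs,key=cv2.contourArea)[:,0]
    p=onz(f,c,116).astype(np.float32); v=cv2.fitLine(p,2,0,.01,.01).ravel(); print(" line",cv2.minAreaRect(p), np.degrees(np.arctan2(v[1],v[0])))
E
python3 dial.py red pics/w1.png
```

```text
9.1667 [536.53 -25.02 200.53] [-1.7996e+02  5.0000e-02  6.0500e+00] F [-0.26 -0.37  0.26] T [ 0.002 -0.008 -0.007] 45.68318457108367 0.0
[295. 228.] ((519.039306640625, -42.98040771484375), (60.03848648071289, 58.17477035522461), 52.35575485229492) ((515.7527465820312, -43.391334533691406), 33.360130310058594)
 line ((530.912109375, -41.662967681884766), (22.402809143066406, 4.976988792419434), 6.874849319458008) 7.0785384
[  8. 403.] ((96.03825378417969, 455.45703125), (27.992841720581055, 109.10710144042969), 89.93079376220703) ((96.0396957397461, 456.6473388671875), 55.03963088989258)
[555. 254.] ((511.4544372558594, -383.50201416015625), (31.784608840942383, 22.44289779663086), 28.015850067138672) ((513.6040649414062, -388.23052978515625), 16.69867706298828)
[  2. 415.] ((28.007160186767578, 506.6920471191406), (14.269079208374023, 60.33121109008789), 61.21715545654297) ((30.777938842773438, 511.735595703125), 30.197256088256836)
```

View pics/w1.png

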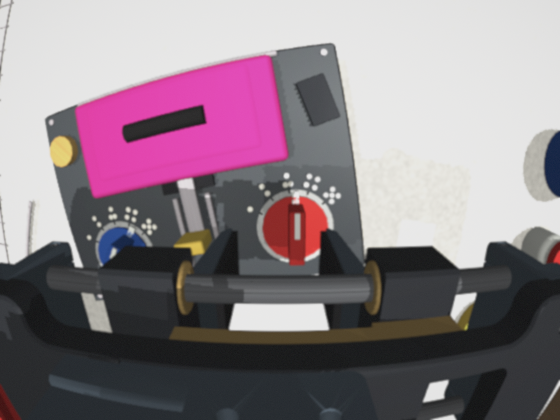

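The wrist view shows the red dial at (295,228) with its pointer at 7°. The blue dial at (122,245) now points past four dots, toward five. I'll grip the red dial.

>>> send_rows(
  targets="-.01 .009 .005 0 0 -1 50;-.0187 .0161 .025 0 0 -1 50;-.0187 .0161 .06 0 0 -1 50;-.0187 .0161 .09 0 0 -1 50;-.0187 .0161 .107 0 0 -1 50;-.0187 .0161 .109 0 0 -1 50;-.0187 .0161 .109 0 0 -1 0;-.0187 .0161 .109 0 0 -1 0;-.0187 .0161 .109 0 0 -1 0;-.0187 .0161 .109 0 0 -1 0;-.0187 .0161 .109 0 0 -1 0;-.0187 .0161 .109 0 0 -1 0",
)

```text
time_s: 10.22
ee_pos: [520.3, -42.1, 93.2]
ee_rot: [-179.8, -0.1, 6.9]
force: [-0.9, 7.4, 4.7]
gripper_width: 13.6
gripper_force: 40.0
```

```bash
python3 st.py
```

```text
10.2167 [520.27 -42.13  93.21] [-1.7982e+02 -1.4000e-01  6.9300e+00] F [-0.86  7.44  4.67] T [ 1.16   0.116 -0.013] 13.593611759861409 40.00123679637909
```

>>> send_rows(
  targets="0 0 0 0 0 -5 0;0 0 0 0 0 -10 0;0 0 0 0 0 -13 0;0 0 0 0 0 -14 0;0 0 0 0 0 -14 0",
)

```text
time_s: 10.63
ee_pos: [520.1, -41.7, 93.2]
ee_rot: [-179.8, -0.2, 21.0]
force: [-1.0, 8.0, 5.0]
gripper_width: 13.8
gripper_force: 40.0
```

```bash
python3 st.py
```

```text
10.6333 [520.14 -41.71  93.21] [-1.7982e+02 -1.7000e-01  2.0970e+01] F [-0.99  8.02  4.98] T [ 1.391  0.136 -0.007] 13.824991718747032 40.00062704086304
```

>>> send_rows(
  targets="0 0 0 0 0 -3 0;0 0 0 0 0 -3 0;0 0 0 0 0 -3 0",
)

```text
time_s: 10.88
ee_pos: [520.1, -41.6, 93.2]
ee_rot: [-179.8, -0.2, 23.9]
force: [-1.2, 8.4, 4.7]
gripper_width: 13.8
gripper_force: 40.0
```

```bash
python3 st.py
```

```text
10.8833 [520.1  -41.64  93.22] [-179.82   -0.18   23.93] F [-1.19  8.41  4.66] T [1.427 0.137 0.012] 13.763499030999322 40.000911355018616
```

>>> send_rows(
  targets="0 0 0 0 0 -3 0;0 0 0 0 0 -3 0;0 0 0 0 0 -3 0",
)

```text
time_s: 11.13
ee_pos: [520.1, -41.6, 93.2]
ee_rot: [-179.8, -0.2, 26.9]
force: [0.5, 8.9, 4.4]
gripper_width: 13.7
gripper_force: 40.0
```

```bash
python3 st.py
```

```text
11.1333 [520.07 -41.57  93.22] [-179.82   -0.19   26.93] F [0.55 8.85 4.44] T [1.466 0.123 0.048] 13.692202541141453 40.00090956687927
```

>>> send_rows(
  targets="0 0 0 0 0 -3 0;0 0 0 0 0 -3 0;0 0 0 0 0 -3 0",
)

```text
time_s: 11.38
ee_pos: [520.0, -41.5, 93.2]
ee_rot: [-179.8, -0.2, 29.9]
force: [-0.6, 8.3, 5.4]
gripper_width: 14.0
gripper_force: 40.0
```

```bash
python3 st.py
```

```text
11.3833 [520.02 -41.46  93.22] [-179.82   -0.2    29.93] F [-0.59  8.3   5.36] T [1.49  0.135 0.06 ] 13.988695350094073 40.00097036361694
```

>>> send_rows(
  targets="0 0 0 0 0 -3 0;0 0 0 0 0 -3 0;0 0 0 0 0 -3 0",
)

```text
time_s: 11.63
ee_pos: [520.0, -41.4, 93.2]
ee_rot: [-179.8, -0.2, 32.9]
force: [-1.8, 8.8, 3.8]
gripper_width: 13.8
gripper_force: 40.0
```

```bash
python3 st.py
```

```text
11.6333 [520.01 -41.39  93.22] [-179.82   -0.21   32.93] F [-1.8   8.78  3.82] T [1.548e+00 1.410e-01 1.000e-03] 13.78845691079775 40.00101327896118
```

>>> send_rows(
  targets="0 0 0 0 0 -2.5 0;0 0 0 0 0 -2.5 0;0 0 0 0 0 -2.5 0",
)

```text
time_s: 11.88
ee_pos: [519.9, -41.3, 93.2]
ee_rot: [-179.8, -0.2, 35.4]
force: [-0.8, 10.0, 4.4]
gripper_width: 13.6
gripper_force: 40.0
```

```bash
python3 st.py
```

```text
11.8833 [519.91 -41.32  93.2 ] [-179.82   -0.21   35.42] F [-0.82  9.98  4.44] T [1.655 0.196 0.038] 13.587222691676537 40.001004338264465
```

>>> send_rows(
  targets="0 0 0 0 0 -2.5 0;0 0 0 0 0 -2.5 0;0 0 0 0 0 -2.5 0",
)

```text
time_s: 12.13
ee_pos: [519.9, -41.3, 93.2]
ee_rot: [-179.8, -0.2, 37.9]
force: [-1.2, 9.5, 5.6]
gripper_width: 13.8
gripper_force: 40.0
```

```bash
python3 st.py
```

```text
12.1333 [519.87 -41.26  93.21] [-179.81   -0.23   37.9 ] F [-1.23  9.53  5.6 ] T [ 1.647  0.203 -0.096] 13.837321337664983 40.00171422958374
```

>>> send_rows(
  targets="0 0 0 0 0 -2.5 0;0 0 0 0 0 -2.5 0;0 0 0 0 0 -2.5 0",
)

```text
time_s: 12.38
ee_pos: [519.9, -41.2, 93.2]
ee_rot: [-179.8, -0.2, 40.4]
force: [-1.5, 9.4, 4.9]
gripper_width: 13.9
gripper_force: 40.0
```

```bash
python3 st.py
```

```text
12.3833 [519.88 -41.2   93.24] [-179.82   -0.24   40.4 ] F [-1.45  9.45  4.86] T [ 1.76   0.2   -0.097] 13.862283210561811 40.001651644706726
```

>>> send_rows(
  targets="0 0 0 0 0 -2.5 0;0 0 0 0 0 -2.5 0;0 0 0 0 0 -2.5 0",
)

```text
time_s: 12.63
ee_pos: [519.8, -41.1, 93.2]
ee_rot: [-179.8, -0.2, 43.0]
force: [-1.9, 9.3, 5.4]
gripper_width: 13.8
gripper_force: 40.0
```

```bash
python3 st.py
```

```text
12.6333 [519.8  -41.14  93.22] [-179.83   -0.23   42.97] F [-1.88  9.31  5.41] T [1.787 0.097 0.266] 13.751760914209575 40.0065815448761
```

>>> send_rows(
  targets="0 0 0 0 0 -2.5 0;0 0 0 0 0 -2.5 0;0 0 0 0 0 -2.5 0",
)

```text
time_s: 12.88
ee_pos: [519.7, -41.1, 93.2]
ee_rot: [-179.8, -0.2, 45.4]
force: [-1.5, 9.6, 5.1]
gripper_width: 14.1
gripper_force: 40.0
```

```bash
python3 st.py
```

```text
12.8833 [519.74 -41.09  93.24] [-179.83   -0.24   45.44] F [-1.53  9.57  5.14] T [1.703 0.22  0.168] 14.09641831600074 40.00208616256714
```

>>> send_rows(
  targets="0 0 0 0 0 -2.5 0;0 0 0 0 0 -2.5 0;0 0 0 0 0 -2.5 0",
)

```text
time_s: 13.13
ee_pos: [519.7, -41.0, 93.2]
ee_rot: [-179.8, -0.3, 47.9]
force: [-1.2, 10.2, 5.4]
gripper_width: 14.1
gripper_force: 40.0
```

```bash
python3 st.py
```

```text
13.1333 [519.66 -41.01  93.2 ] [-179.82   -0.26   47.88] F [-1.19 10.2   5.41] T [ 1.794  0.269 -0.061] 14.11714825691124 40.00283360481262
```

>>> send_rows(
  targets="0 0 0 0 0 -2 0;0 0 0 0 0 -2 0;0 0 0 0 0 -2 0",
)

```text
time_s: 13.38
ee_pos: [519.6, -41.0, 93.2]
ee_rot: [-179.8, -0.3, 49.9]
force: [-1.7, 10.4, 5.5]
gripper_width: 13.8
gripper_force: 40.0
```

```bash
python3 st.py
```

```text
13.3833 [519.64 -40.99  93.21] [-179.82   -0.27   49.89] F [-1.67 10.4   5.51] T [ 1.787  0.218 -0.016] 13.786394411461787 40.001667737960815
```

>>> send_rows(
  targets="0 0 0 0 0 2 0;0 0 0 0 0 3.2 0;0 0 0 0 0 3.2 0;0 0 0 0 0 3.2 0",
)

```text
time_s: 13.72
ee_pos: [519.7, -41.0, 93.2]
ee_rot: [-179.8, -0.3, 46.7]
force: [-2.4, 9.7, 5.8]
gripper_width: 13.7
gripper_force: 40.0
```

```bash
python3 st.py
```

```text
13.7167 [519.7  -41.04  93.22] [-179.82   -0.25   46.7 ] F [-2.44  9.73  5.8 ] T [ 1.713  0.269 -0.035] 13.706243098334058 40.001574754714966
```

>>> send_rows(
  targets="0 0 0 0 0 .4 0;0 0 0 0 0 .4 0;0 0 0 0 0 .4 50;0 0 0 0 0 .4 50;0 0 0 0 0 .4 50;0 0 0 0 0 .4 50;0 0 -.025 0 0 .4 50;0 0 -.06 0 0 .4 50;0 0 -.09 0 0 -4 50;.015 -.02 -.105 0 0 -11 50;.035 -.05 -.105 0 0 -18 50;.0515 -.0735 -.105 0 0 -25 50",
)

```text
time_s: 14.72
ee_pos: [501.7, 44.8, 198.4]
ee_rot: [179.8, -0.1, 72.1]
force: [-0.6, 0.7, -0.5]
gripper_width: 45.7
gripper_force: 0.0
```

>>> send_rows(
  targets="0 0 0 0 0 -7 50;0 0 0 0 0 -14 50;0 0 0 0 0 -21 50;0 0 0 0 0 -28 50;0 0 0 0 0 -34 50;0 0 0 0 0 -34 50",
)

```text
time_s: 15.22
ee_pos: [501.3, 43.7, 196.9]
ee_rot: [-180.0, 0.0, 105.9]
force: [-0.0, 0.3, 0.1]
gripper_width: 45.5
gripper_force: 0.0
```

```bash
python3 st.py; python3 - <<'E'
from h import *
f=grab("wrist"); cv2.imwrite("pics/w2.png",f["image"])
for c in blobs(f,(22,120,60),(35,255,255))[:5]:
    p=onz(f,c,126).astype(np.float32); print(c.mean(0).round(),c.min(0),c.max(0),cv2.minAreaRect(p))
E
```

```text
15.2167 [501.32  43.69 196.88] [-1.7999e+02  2.0000e-02  1.0591e+02] F [-0.    0.35  0.1 ] T [ 0.025 -0.159  0.001] 45.46103133045702 0.0
[406.  67.] [391  51] [421  82] ((561.5817260742188, 188.32989501953125), (25.620136260986328, 24.899810791015625), 23.029150009155273)
[282. 214.] [274 194] [289 232] ((501.89794921875, 50.25271224975586), (11.531838417053223, 30.23732566833496), 16.420682907104492)
```

View pics/w2.png

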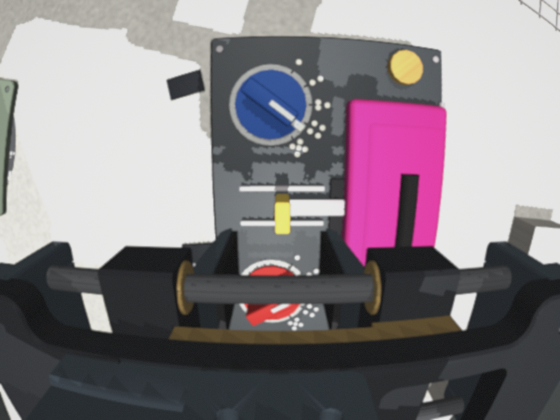

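The wrist view shows the yellow handle at (282,214) between its guide rails. The blue dial at (270,103) points between four and five dots, and the red dial at (270,290) is near two dots. I'll grip the handle.

>>> send_rows(
  targets=".003 .002 .015 0 0 0 50;.003 .002 .045 0 0 0 50;.003 .002 .075 0 0 0 50;.003 .002 .095 0 0 0 50;.003 .002 .1 0 0 0 50;.003 .002 .1 0 0 0 50;.003 .002 .1 0 0 0 0;.003 .002 .1 0 0 0 0;.003 .002 .1 0 0 0 0;.003 .002 .1 0 0 0 0;.003 .002 .1 0 0 0 0;.003 .002 .1 0 0 0 0",
  grip_force=20,
)

```text
time_s: 16.27
ee_pos: [502.9, 47.4, 97.6]
ee_rot: [179.9, 0.0, 105.8]
force: [-0.1, 0.4, 2.7]
gripper_width: 11.6
gripper_force: 20.0
```

```bash
python3 st.py
```

```text
16.2667 [502.9  47.4  97.6] [1.7992e+02 2.0000e-02 1.0583e+02] F [-0.1   0.36  2.66] T [ 0.071 -0.058  0.135] 11.6497664679097 20.000339448451996
```

>>> send_rows(
  targets="0 -.001 0 0 0 0 0;0 -.002 0 0 0 0 0;0 -.003 0 0 0 0 0;0 -.003 0 0 0 0 0",
)

```text
time_s: 16.6
ee_pos: [500.5, 46.7, 97.6]
ee_rot: [179.9, 0.0, 105.8]
force: [1.9, 2.5, 4.8]
gripper_width: 11.9
gripper_force: 20.0
```

```bash
python3 st.py
```

```text
16.6 [500.5   46.71  97.61] [1.7985e+02 2.0000e-02 1.0583e+02] F [1.92 2.53 4.81] T [ 0.274 -0.592  0.094] 11.874877977726868 20.000537037849426
```

>>> send_rows(
  targets="0 -.001 0 0 0 0 0;0 -.002 0 0 0 0 0;0 -.003 0 0 0 0 0;0 -.003 0 0 0 0 0",
)

```text
time_s: 16.93
ee_pos: [497.2, 45.8, 97.6]
ee_rot: [179.9, 0.0, 105.8]
force: [3.3, 2.0, 4.3]
gripper_width: 11.7
gripper_force: 20.0
```

```bash
python3 st.py
```

```text
16.9333 [497.25  45.77  97.59] [1.7990e+02 2.0000e-02 1.0582e+02] F [3.29 1.98 4.31] T [ 0.224 -0.545  0.049] 11.694233405200187 20.00063717365265
```

>>> send_rows(
  targets="0 -.001 0 0 0 0 0;0 -.002 0 0 0 0 0;0 -.002 0 0 0 0 0;0 -.002 0 0 0 0 0",
)

```text
time_s: 17.27
ee_pos: [495.4, 45.2, 97.6]
ee_rot: [179.9, 0.0, 105.8]
force: [1.8, 1.6, 5.1]
gripper_width: 11.5
gripper_force: 20.0
```

```bash
python3 st.py
```

```text
17.2667 [495.35  45.24  97.59] [1.7990e+02 2.0000e-02 1.0582e+02] F [1.76 1.63 5.15] T [ 0.247 -0.511  0.069] 11.521597746670189 20.00068724155426
```

>>> send_rows(
  targets="0 -.001 0 0 0 0 0;0 -.002 0 0 0 0 0;0 -.002 0 0 0 0 0;0 -.002 0 0 0 0 0",
)

```text
time_s: 17.6
ee_pos: [493.4, 44.7, 97.6]
ee_rot: [179.9, 0.0, 105.8]
force: [1.9, 1.5, 6.5]
gripper_width: 11.8
gripper_force: 20.0
```

```bash
python3 st.py
```

```text
17.6 [493.44  44.71  97.56] [1.7990e+02 2.0000e-02 1.0583e+02] F [1.85 1.53 6.53] T [ 0.166 -0.527  0.068] 11.778155662904062 20.000640749931335
```

The bolt runs free, with about 2 N at 10 mm of travel. I'll draw it the rest of the way.

>>> send_rows(
  targets="0 -.0015 0 0 0 0 0;0 -.003 0 0 0 0 0;0 -.005 0 0 0 0 0;0 -.007 0 0 0 0 0;0 -.009 0 0 0 0 0;0 -.011 0 0 0 0 0;0 -.0125 0 0 0 0 0;0 -.014 0 0 0 0 0;0 -.0145 0 0 0 0 0;0 -.0145 0 0 0 0 0",
)

```text
time_s: 18.43
ee_pos: [479.0, 40.6, 97.5]
ee_rot: [180.0, 0.0, 105.8]
force: [0.8, 0.2, 7.1]
gripper_width: 11.6
gripper_force: 20.0
```

```bash
python3 st.py
```

```text
18.4333 [479.    40.56  97.55] [1.7996e+02 3.0000e-02 1.0583e+02] F [0.79 0.21 7.15] T [ 0.101 -0.334  0.098] 11.636654749991722 20.000859797000885
```

>>> send_rows(
  targets="0 -.0008 0 0 0 0 0;0 -.0015 0 0 0 0 0;0 -.0015 0 0 0 0 0",
)

```text
time_s: 18.68
ee_pos: [478.1, 40.3, 97.6]
ee_rot: [179.9, 0.0, 105.8]
force: [1.8, 1.9, 6.3]
gripper_width: 12.1
gripper_force: 20.0
```

```bash
python3 st.py
```

```text
18.6833 [478.09  40.29  97.56] [1.7989e+02 3.0000e-02 1.0582e+02] F [1.8  1.89 6.28] T [ 0.214 -0.486  0.079] 12.092880943408657 20.00116378068924
```

>>> send_rows(
  targets="0 0 0 0 0 0 50;0 0 0 0 0 0 50;0 0 0 0 0 0 50;0 0 0 0 0 0 50;0 0 -.02 0 0 0 50;0 0 -.05 0 0 0 50;0 0 -.085 0 0 0 50;0 -.02 -.11 0 0 0 50;0 -.04 -.13 0 0 0 50;0 -.04 -.14 0 0 0 50;0 -.04 -.14 0 0 0 50",
)

```text
time_s: 19.6
ee_pos: [439.7, 29.3, 239.1]
ee_rot: [179.7, 0.1, 105.8]
force: [0.3, 0.9, -0.0]
gripper_width: 45.8
gripper_force: 0.0
```

```bash
python3 st.py; python3 - <<'E'
from h import *
f=grab("wrist"); g=grab("side"); cv2.imwrite("pics/w3.png",np.vstack([f["image"][:300],cv2.resize(g["image"][180:320,170:337],(560,300))])[:600])
for c in blobs(f,(22,120,60),(35,255,255))[:3]: print(c.mean(0).round(),cv2.minAreaRect(onz(f,c,126).astype(np.float32)))
E
```

```text
19.6 [439.69  29.29 239.05] [1.7972e+02 7.0000e-02 1.0579e+02] F [ 0.29  0.89 -0.03] T [-0.029 -0.161  0.055] 45.83716034184051 0.0
[320. 205.] ((476.12530517578125, 41.83924865722656), (13.705475807189941, 29.9256591796875), 17.288005828857422)
[441.  80.] ((552.1161499023438, 190.11453247070312), (27.766511917114258, 16.967512130737305), 56.725189208984375)
[449.  90.] ((564.4874267578125, 183.28494262695312), (19.065460205078125, 6.729547023773193), 57.48818588256836)
```

View pics/w3.png

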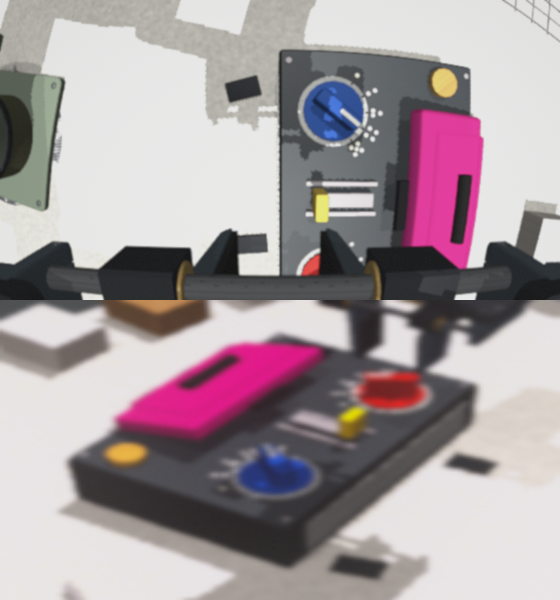

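The pictures show the cover raised, the tongue clear of its lip and the handle at (320,205) drawn back about 26 mm. The puck and tiles haven't moved, and the gripper is clear of everything.

```bash
python3 -c "
from workcell import env; print(env.job_done())"
```

```text
the job is handed in; nothing more can be done
None
```

I set both dials at their felt clicks and drew the bolt back about 26 mm at roughly 2 N. The cover sprang up, I let go, and the job is handed in at about 20 s of the 72 s allowed; no verdict came back.

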